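# Serve a bun with tongs from the covered cake stand

### The job

Lift the clear cover off the cake stand by its knob and set it down, upright and without letting it fall, on the empty paper-lined tray. Then pick up the serving tongs, close their blades on the round bun and lift it a good ten centimetres off the plate; finish while still holding it there above the stand in the tongs, ready for a colleague's plate. Never touch the bread with the gripper, leave the finger roll lying where it is on the stand, and do not disturb the cups, cracker sleeve or foil pack.

Things in the scene. Friction and masses are not known exactly. Their poses are not given: they have to be found in the camera images.
- stand: White footed cake stand, fixed. Flat round plate 224 mm across, its top 60 mm above the table, on a foot 124 mm across. Origin on the table under the plate's centre, z up.
- cover: Clear rigid plastic cake cover, open below, 0.29 to 0.45 kg: 190 mm across, wall 4 mm, 100 mm high with rounded shoulder, plus a steel knob on top. At the start it stands on the plate over the bun and the finger roll. Origin: centre of its lower rim plane, z up towards the knob.
- cover_knob (a point): Middle of the cover's steel knob, 124 mm above its lower rim, on its axis. The knob is an upright cylinder 30 mm in diameter and 26 mm high (111 to 137 mm above the rim), on a 15 mm stem 11 mm high; the cover's top below it is flat for 50 mm around.
- bun: Small round bread bun, light brown, flat base, 54 mm in diameter, 42 mm high, widest from 10 to 24 mm above its base, 30 to 65 g, rigid. Origin: centre of its base. It stands on the plate about 90 mm from the finger roll (centre to centre, at either side of it).
- finger_roll: Long bread roll with three slashes on top, 86 mm long (along its x), 36 mm wide and high, about 50 g. It lies on the plate next to the bun, lengthwise across the line between the two. Origin: centre of its underside. Not to be moved.
- tongs: Steel serving tongs, 0.11 kg, lying on their side in one tray, opening level. Origin: pivot axis at the head, in the underside; x runs from head to tips, y across the opening, z up (pivot axis). Blades end at x = 226 mm; a ring reaches back to x = -34 mm. Each arm has a black grip sleeve from x = 60 to 140 mm.
- tongs_grip (a point): Midway between the grip sleeves, 100 mm from the pivot along x, 13 mm above the underside, near the centre of mass. The sleeves are 26 mm high (from the underside up), 9 mm thick and, open, 58 mm apart over their outer faces here (56 to 61 along the sleeve). Axes as the tongs.
- tongs_tip (a point): Midway between the blades, 208 mm from the pivot (108 mm ahead of tongs_grip), 14 mm above the underside. Each blade is 36 mm long (x = 190 to 226 mm), 28 mm high, 4 mm thick; the inner faces are 80 mm apart when open, and parallel when about 54 mm apart.
- tongs_left: The tongs' arm on their +y side, with sleeve and blade. Origin on the pivot, axes as the tongs when open. Both arms spring open and move together: squeezing at tongs_grip starts at 3.6 N and takes 7.6 N with the blades 54 mm apart (45 mm over the sleeves). Blades move about twice as far as sleeves; they shut at 22 mm over the sleeves.
- tongs_right: The tongs' arm on their -y side, the mirror image of tongs_left. Origin on the pivot, axes as the tongs when open.
- tray_empty: Brown cafeteria tray lined with white paper, nothing on it, fixed: about 355 x 255 mm outside (long side along its x), flat floor 336 x 236 mm with its corners cut off at 30 mm, liner surface 5 mm above the table, rim 20 mm high. Origin: centre, on the table. On one side of the stand, left or right.
- tray_tongs: The same kind of brown lined tray, fixed, on the stand's other side; the tongs lie on its liner, 5 mm above the table. Origin: centre, on the table.
- cups: Upside-down nest of white paper cups, 82 mm across, 85 mm high, beyond the stand. Origin: centre of underside. Leave alone.
- sleeve: White wrapped sleeve of crackers with red ends, lying, 200 mm long (its x), 50 mm in diameter, beyond the stand. Origin: middle of its underside. Leave alone.
- foil_pack: Small silver foil snack pack, 80 x 52 x 16 mm, lying flat between robot and stand. Origin: centre of underside. Leave alone.
Not all that is in view belongs to the job. Of the things that look like the cover, the middle-sized one is meant.

How it is judged:
By the outcome, as a careful person would: the job done as asked, in the order asked, and still so for the second after the job is handed in, while the arm keeps its last pose, push and grip.
It also fails if it takes over 72 s, if anything falls off the work surface, if the arm or the gripper's body presses on something with over 40 N, if the wrist force passes 120 N, or if a joint passes its speed limit or range.

### The arm

A 7-joint arm with a two-finger parallel gripper is mounted at the origin on the work surface. World frame = base frame: x ahead of the robot, y to its left, z up, the work surface at z = 0. Lengths are in mm, angles in degrees, forces in N, time in s.
With the tool pointing down it reaches from about 375 to 925 mm from the base axis. Payload 3.1 kg.
Tool frame: the origin (TCP) lies between the finger pads; the fingertips stand 14 mm ahead of it and the grasp point (between the pads) lies 5 mm behind it (r.finger_overhang is the z of the fingertips in the tool frame, in mm); z points along the fingers, y is the line along which they close (so a half turn about z gives the same grasp; the last joint's range is limited). The gripper opens to 85 mm and grips with 20 to 120 N. Pads are 22 mm wide; open, the fingers measure 114 mm over their backs; the gripper's body (76 mm by 85 mm) begins 54 mm behind the grasp point. The pads swing forward as they close: fully open they stand 13 mm farther back than shut.
Start: joints at [64.756, 21.939, 2.515, 91.553, -1.026, 66.532, -2.859], TCP at [218.501, -612.177, 245.269] pointing down, gripper open.
Joint ranges: [-149.38, 149.38], [-23.57, 123.04], [-84.95, 90], [0, 143.3], [-89.99, 269.99], [3.08, 112.72], [-163.45, 163.45]. Speed limits (degrees/s): [159.86, 159.86, 180, 180, 180, 180, 180].

### API

Orientations are given as [roll, pitch, yaw] about the fixed x, y, z axes, in that order (R = Rz(yaw) Ry(pitch) Rx(roll)).
In Python, from cell import r gives the robot as it stands.
- The arm moves only by the tool apply_moves, never from a script. Its argument "moves" is a list that holds one entry, the list of rows, each a list of 7 numbers: the shift along the tool's x, y, z in mm, then the turn, a rotation vector about the tool's x, y, z in degrees, then the opening in per cent of the stroke, from 0 (shut) to 100 (fully open). In form: [[[dx, dy, dz, ax, ay, az, hand], ...]]. A call has exactly 8 rows; each row shifts and turns the commanded pose from where the row before left it, along the tool's axes as they then stand; what a row does not reach is not made up. A row lasts 1/8 s, in which the tool goes at most 62.5 mm and 10.7 degrees, less where a joint would pass 70% of its speed; a pose out of reach is approached as far as the arm can. A call is refused whole if a number of a shift passes 62.5 or a number of a turn 10.7, either way. A call with a gripper value outside its range is refused whole. The fingers move at their own pace and stop on an object; "grip_force" is the grip in N (left out, the last holds). Time passes only in rows, so rows that do not move let the fingers close, or fill a call up. It gives the time, the measured TCP pose, the force, the opening and the grip force at its end, in the units of the state.
- r.read_state(): the state, without advancing time (a new reading comes with each control period).
- r.camera(name): name is "scene" or "top" or "wrist"; returns (picture, depth): 480x640x3 uint8, red, green, blue; 480x640 float32, mm along the optical axis (not along the pixel's ray), 0 where there is no reading.
- r.camera_model(name): a dict with "fx", "fy", "cx", "cy" (pixels), "rvec" (rotation vector, rad) and "tvec" (3), from world to camera coordinates, as OpenCV has them. Camera axes: x right, y down, z forward; pixel columns grow to the right and rows downward; lengths in mm; the calibration is good to about 2 mm. A picture is of the moment at which its call begins: read the wrist's pose just before it. camera_model takes no time and is no camera call; for the wrist camera it gives the pose at the moment of the call.
- r.hand_in(): hands the job in; it is judged then, once.
The state is a dict: "clock": time; "joint_positions": joint angles; "qd": joint speeds; "joint_torque": joint torques, N m; "ee_pos": TCP position; "orientation": TCP orientation; "contact_force": force on the tool from outside, world axes, zero at the start; "moment": the same for the moment, N m; "gripper_width": finger opening in mm; "grip_force": force on a finger pad.
Only numpy, scipy, OpenCV 4.12 (cv2) and the standard library are available. Lean on these libraries where they do the work, as an engineer would, in place of code of your own. Each camera call takes 0.05 s, during which the arm holds its last target. There are 200 camera calls.

## Working session

There is one attempt and no reset: what is moved stays moved. The work goes in short steps, Python scripts to look and compute and a tool call to move; the robot and the scene stay as the last step left them, time stands still between calls to the robot, and variables do not carry over. Pictures are saved under pics/ and viewed, at most 13 in all, crops included, and the job is handed in when it is done.

Besides the shell and the picture viewer there is one more tool, called after ">>>" by a JSON object that holds its "method" and its "body", one argument or row to a line. apply_moves: Moves the arm, as the interface text tells. Its arguments: {"type":"object","properties":{"moves":{"type":"array"},"grip_force":{"type":"number"}},"required":["moves"]}

```bash
mkdir -p pics; ls
cat > h.py <<'E'
import numpy as np, cv2
from cell import r
def snap(n,f):
    m=r.camera_model(n); p,d=r.camera(n); cv2.imwrite('pics/'+f+'.png',p[:,:,::-1]); np.savez('pics/'+f+'.npz',p=p,d=d,**{k:np.array(m[k]) for k in m}); return p,d,m
def load(f): z=np.load('pics/'+f+'.npz'); return z['p'],z['d'],z
def ray(m,uv):
    R=cv2.Rodrigues(np.array(m['rvec'],float))[0]; t=np.array(m['tvec'],float).ravel()
    uv=np.atleast_2d(uv).astype(float)
    d=np.c_[(uv[:,0]-m['cx'])/m['fx'],(uv[:,1]-m['cy'])/m['fy'],np.ones(len(uv))]@R
    return -R.T@t,d
def onz(m,uv,z):
    o,d=ray(m,uv); return o+d*((z-o[2])/d[:,2])[:,None]
def dep(m,d,uv):
    o,v=ray(m,uv); uv=np.atleast_2d(uv); return o+v*np.array([d[int(b),int(a)] for a,b in uv])[:,None]
def tri(m1,a,m2,b):
    o1,d1=ray(m1,a);o2,d2=ray(m2,b);d1=d1[0];d2=d2[0]
    s=np.linalg.lstsq(np.c_[d1,-d2],o2-o1,rcond=None)[0]
    p,q=o1+s[0]*d1,o2+s[1]*d2
    return (p+q)/2,np.linalg.norm(p-q)
E
python3 - <<'E'
from h import *
a=snap('scene','s0');b=snap('top','t0')
for m in (a[2],b[2]): print(ray(m,[320,240]))
s=r.read_state();print(s['clock'],s['ee_pos'],s['orientation'],s['gripper_width'])
E
```

```text
pics
(array([1313.95709692,  348.09751596, 1053.27959734]), array([[-0.64783157, -0.26256545, -0.71521579]]))
(array([ 203.76653034,   -5.85258958, 1365.81940115]), array([[ 0.22023032, -0.00824264, -0.97546056]]))
0.1 [ 218.20958631 -611.41284473  244.00230045] [-1.79862709e+02  7.01251230e-03  1.96436421e+01] 85.32228793064996
```

View pics/s0.png

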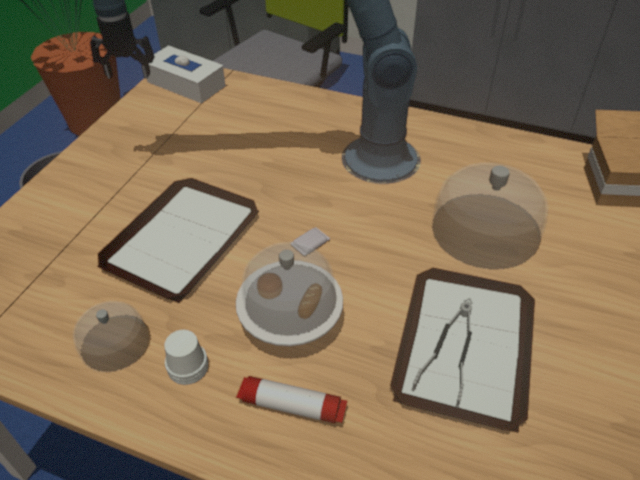

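View pics/t0.png

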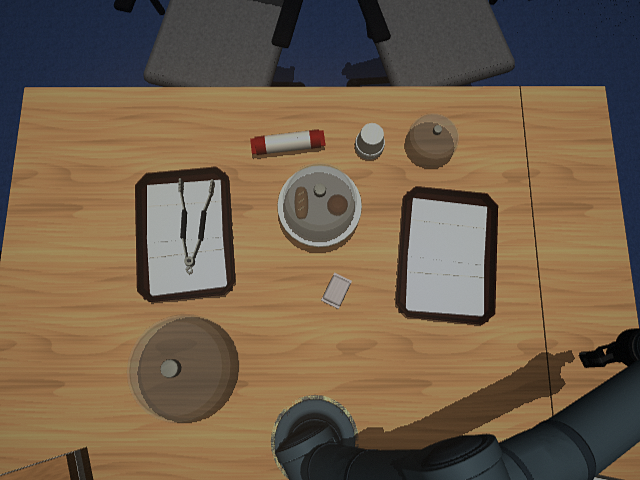

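Three things look like the cover: the small one at scene (113,335) / top (431,141), the one on the stand at scene (288,280) / top (320,200), and the large one at scene (490,215) / top (185,370). The one on the stand fits: it is middle-sized and has the bun and roll under it. The empty tray is on the right (top (447,255)) and the tongs tray on the left (top (185,233)). I'll confirm in an enlarged crop.

Run:
```python
from h import *
p,d,m=load('t0');q,e,n=load('s0')
c=lambda i,x,y,w,h:cv2.resize(i[y:y+h,x:x+w],(400,int(400*h/w)),interpolation=cv2.INTER_CUBIC)
im=np.vstack([np.hstack([c(p,270,160,100,75),c(q,230,235,120,90)]),np.hstack([c(p,130,165,110,82),c(q,395,280,140,104)])]) if 0 else None
A=[c(p,270,160,100,75),c(q,230,235,120,90),c(p,130,170,150,112),c(q,390,280,160,120)]
A=[a[:298] for a in A]
cv2.imwrite('pics/crop.png',np.vstack([np.hstack(A[:2]),np.hstack(A[2:])])[:,:,::-1])
g=p.astype(int);mn=g.min(2)
# liners and plate
w=((mn>140)).astype(np.uint8)
k,l,s,ce=cv2.connectedComponentsWithStats(w)
for i in range(1,k):
    if s[i,4]>150: 
        ct=max(cv2.findContours((l==i).astype(np.uint8),0,2)[0],key=cv2.contourArea)
        hull=cv2.convexHull(ct)[:,0]
        print('white',s[i],ce[i].round(1)); 
        if s[i,4]>3000:
            P=onz(m,hull,5)[:,:2].astype(np.float32);print(' rect',cv2.minAreaRect(P))
        elif s[i,2]>70:
            P=onz(m,hull,60)[:,:2].astype(np.float32);print(' ell',cv2.fitEllipse(P),cv2.minEnclosingCircle(P))
# black sleeves inside tongs tray
b=((g.max(2)<70)).astype(np.uint8); b[:, :150]=0; b[:, 222:]=0; b[:180]=0;b[285:]=0
k,l,s,ce=cv2.connectedComponentsWithStats(b)
for i in range(1,k):
    if s[i,4]>20: print('black',s[i],ce[i].round(1),onz(m,ce[i],18).round(1))
print('ring/tips',onz(m,[[190,263],[181,182],[211,182]],18).round(1))
print('knob',tri(m,[320,190],n,[287,258]))
print('depth knob',[dep(m,d,[320,190]).round(),dep(n,e,[287,258]).round()])
print('bun,roll',onz(m,[[338,205],[302,202]],80).round(1), 'scene',onz(n,[[269,285],[310,300]],80).round(1))
```

```text
white [361 123  23  21 371] [371.8 133.1]
white [265 132  45  16 440] [286.8 138.9]
white [278 175  84  71 804] [321.6 217.5]
 ell ((593.75439453125, -15.14925765991211), (219.3412322998047, 220.21502685546875), 179.20960998535156) ((593.6526489257812, -15.15725326538086), 110.41874694824219)
white [ 183  181   27   76 1177] [194.1 209.9]
white [ 147  180   80  115 6069] [181.7 243.3]
 rect ((525.4263916015625, 349.3410339355469), (307.1861877441406, 206.58547973632812), 5.618693828582764)
white [ 406  198   81  118 8351] [446.  257.6]
 rect ((466.5184326171875, -356.554443359375), (206.59600830078125, 307.92431640625), 83.95376586914062)
white [325 277  24  27 362] [336.5 289.7]
black [150 180  29   4  98] [162.7 181.2] [[674.8 415.9  18. ]]
black [180 180  24  77 266] [184.2 215.1] [[578.1 351.1  18. ]]
black [188 182  27  85 289] [202.4 224. ] [[552.9 300.4  18. ]]
ring/tips [[446.  328.3  18. ]
 [672.5 365.2  18. ]
 [672.4 282.5  18. ]]
knob (array([593.97087524, -14.77162899, 182.17083943]), np.float64(3.2048762540203963))
depth knob [array([[589., -16., 200.]]), array([[605.,  -8., 195.]])]
bun,roll [[587.3 -63.8  80. ]
 [595.6  29.8  80. ]] scene [[592.7 -59.5  80. ]
 [598.3  35.   80. ]]
```

View pics/crop.png

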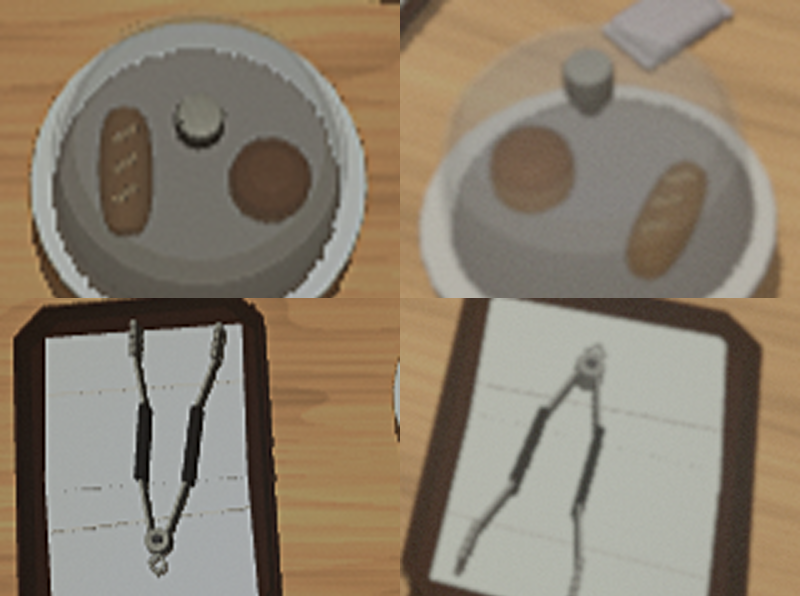

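The crop shows the middle cover standing on the stand plate with the roll (left in top view) and the bun (right) under it. Its knob is at top (320,190) and scene (287,258), so this is the cover meant. Tongs in the left tray: pivot at top ≈(189,261), tips up. Moving towards the knob.

>>> {"method": "apply_moves", "body": {
  "moves": [
    [[20,-16,0,0,0,0,100],[35,-27,0,0,0,0,100],[38,-30,0,0,0,0,100],[38,-30,0,0,0,0,100],[38,-30,0,0,0,0,100],[38,-30,0,0,0,0,100],[38,-30,0,0,0,0,100],[38,-30,0,0,0,0,100]]
  ]
}}

```text
clock: 1.1
ee_pos: [410.4, -305.4, 244.9]
orientation: [-180.0, 0.0, 19.6]
contact_force: [-1.1, 0.1, 0.0]
gripper_width: 85.9
grip_force: 0.0
```

>>> {"method": "apply_moves", "body": {
  "moves": [
    [[38,-30,0,0,0,0,100],[38,-30,0,0,0,0,100],[38,-30,0,0,0,0,100],[38,-30,0,0,0,0,100],[38,-30,0,0,0,0,100],[35,-27,0,0,0,0,100],[20,-16,0,0,0,0,100],[0,0,0,0,0,0,100]]
  ]
}}

```text
clock: 2.1
ee_pos: [576.2, -39.7, 244.8]
orientation: [-179.9, 0.0, 19.9]
contact_force: [-0.1, -0.9, -0.1]
gripper_width: 85.5
grip_force: 0.0
```

Run:
```python
from h import *
s=r.read_state();print(s['clock'],s['ee_pos'],s['orientation'],s['joint_positions'],r.finger_overhang)
p,d,m=snap('wrist','w1');print(ray(m,[m['cx'],m['cy']]))
R=cv2.Rodrigues(np.array(m['rvec'],float))[0];q=R@np.array([594,-15,184])+np.array(m['tvec']).ravel();print(q[:2]/q[2]*m['fx']+[m['cx'],m['cy']])
```

```text
2.1 [576.22648224 -39.71198502 244.78833384] [-1.79896573e+02  2.60914146e-03  1.99487026e+01] [ 19.11109234  15.83340402 -22.5005688  100.80408985   6.52399189
  64.69137905 -75.47026137] 14.0
(array([656.55892169, -11.40992267, 373.49422949]), array([[-0.30770472, -0.11002913, -0.94509862]]))
[284.21511278 235.07419648]
```

View pics/w1.png

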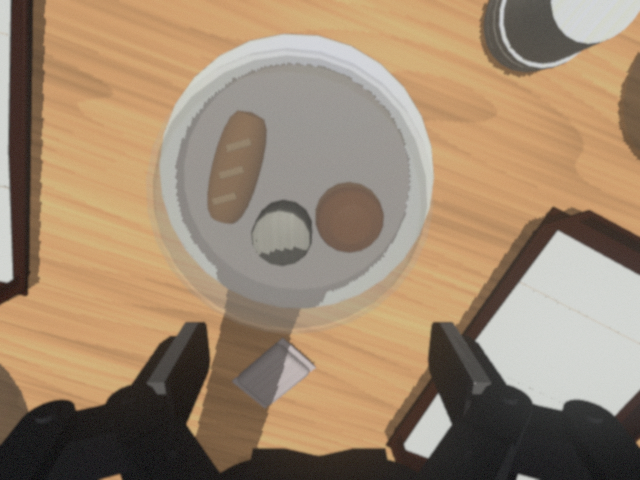

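The wrist view shows the knob at (282,233), against a predicted (284,235), which confirms knob ≈(594,−15,183) to about 1 mm. The bun is at (350,217) and the roll at (237,167). Centering, descending and gripping.

>>> {"method": "apply_moves", "body": {
  "moves": [
    [[12,-9,0,0,0,0,100],[12.5,-9,5,0,0,0,100],[0,0,15,0,0,0,100],[0,0,18,0,0,0,100],[0,0,15,0,0,0,100],[0,0,9,0,0,0,100],[0,0,0,0,0,0,100],[0,0,0,0,0,0,60]]
  ],
  "grip_force": 40
}}

```text
clock: 3.15
ee_pos: [593.4, -17.8, 183.8]
orientation: [180.0, -0.1, 19.6]
contact_force: [-0.1, -0.8, 0.4]
gripper_width: 69.8
grip_force: 0.0
```

>>> {"method": "apply_moves", "body": {
  "moves": [
    [[0,0,0,0,0,0,45],[0,0,0,0,0,0,35],[0,0,0,0,0,0,25],[0,0,0,0,0,0,15],[0,0,0,0,0,0,0],[0,0,0,0,0,0,0],[0,0,0,0,0,0,0],[0,0,0,0,0,0,0]]
  ],
  "grip_force": 40
}}

```text
clock: 4.15
ee_pos: [593.4, -16.8, 184.2]
orientation: [-180.0, -0.1, 19.7]
contact_force: [-1.9, 2.6, 5.5]
gripper_width: 28.9
grip_force: 40.1
```

Gripped at 29 mm width, which matches the 30 mm knob. Lifting.

>>> {"method": "apply_moves", "body": {
  "moves": [
    [[0,0,-2,0,0,0,0],[0,0,-6,0,0,0,0],[0,0,-12,0,0,0,0],[0,0,-20,0,0,0,0],[0,0,-22,0,0,0,0],[0,0,-20,0,0,0,0],[0,0,-12,0,0,0,0],[0,0,-4,0,0,0,0]]
  ],
  "grip_force": 60
}}

```text
clock: 5.15
ee_pos: [593.4, -17.7, 282.6]
orientation: [180.0, -0.1, 19.6]
contact_force: [-0.1, 0.0, -4.1]
gripper_width: 28.3
grip_force: 59.4
```

Run:
```python
from h import *
snap('scene','s1')
s=r.read_state();print(s['clock'],s['ee_pos'],s['orientation'],s['contact_force'],s['gripper_width'])
```

```text
5.2 [593.22636426 -17.75066446 282.29874019] [ 1.79967324e+02 -6.09485640e-02  1.96383527e+01] [-0.32187075 -0.20529788 -3.4784873 ] 28.622382256571605
```

View pics/s1.png

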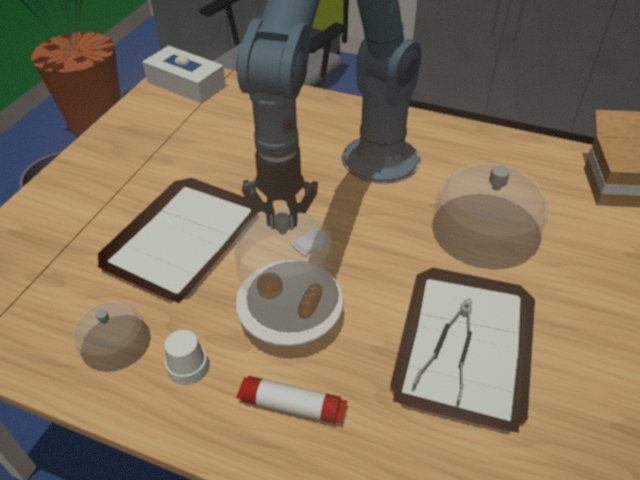

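The cover is clear and upright in the gripper: knob at (283,222), rim above the bun (269,286) and roll (310,298). Weight is about 0.38 kg. Carrying it to the empty tray.

>>> {"method": "apply_moves", "body": {
  "moves": [
    [[-6,7,0,0,0,0,0],[-11.5,14,0,0,0,0,0],[-17.5,20.5,0,0,0,0,0],[-23.5,27.5,0,0,0,0,0],[-23.5,28,0,0,0,0,0],[-23.5,28,0,0,0,0,0],[-23.5,28,0,0,0,0,0],[-23.5,28,0,0,0,0,0]]
  ]
}}

```text
clock: 6.2
ee_pos: [508.0, -242.2, 280.5]
orientation: [-180.0, 0.1, 19.5]
contact_force: [0.1, 0.0, -3.9]
gripper_width: 28.4
grip_force: 59.4
```

>>> {"method": "apply_moves", "body": {
  "moves": [
    [[-23.5,28,0,0,0,0,0],[-23,27,0,0,0,0,0],[-17,20,0,0,0,0,0],[-11,13,5,0,0,0,0],[-6,7,15,0,0,0,0],[0,0,25,0,0,0,0],[0,0,25,0,0,0,0],[0,0,20,0,0,0,0]]
  ]
}}

```text
clock: 7.2
ee_pos: [465.8, -354.0, 188.5]
orientation: [-179.8, 0.1, 19.8]
contact_force: [-1.1, -0.1, -3.4]
gripper_width: 28.0
grip_force: 59.5
```

Run:
```python
from h import *
s=r.read_state();print(s['clock'],s['ee_pos'],s['orientation'],s['contact_force'],s['gripper_width'])
```

```text
7.2 [ 465.818258   -353.97726379  188.54416316] [-1.79805530e+02  6.81041856e-02  1.97695226e+01] [-1.0596392  -0.09475509 -3.41464486] 28.02625865112623
```

>>> {"method": "apply_moves", "body": {
  "moves": [
    [[0,0,18,0,0,0,0],[0,0,16,0,0,0,0],[0,0,12,0,0,0,0],[0,0,6,0,0,0,0],[0,0,3,0,0,0,0],[0,0,2,0,0,0,0],[0,0,1,0,0,0,0],[0,0,0,0,0,0,0]]
  ]
}}

```text
clock: 8.2
ee_pos: [466.4, -356.1, 133.6]
orientation: [180.0, -0.0, 19.6]
contact_force: [-0.6, 0.1, -3.8]
gripper_width: 28.5
grip_force: 59.5
```

>>> {"method": "apply_moves", "body": {
  "moves": [
    [[0,0,1,0,0,0,0],[0,0,1,0,0,0,0],[0,0,1,0,0,0,0],[0,0,0.7,0,0,0,0],[0,0,0.7,0,0,0,0],[0,0,0.5,0,0,0,0],[0,0,0,0,0,0,0],[0,0,0,0,0,0,0]]
  ]
}}

```text
clock: 9.2
ee_pos: [466.2, -356.0, 129.3]
orientation: [-180.0, 0.0, 19.6]
contact_force: [-3.8, 2.4, 5.2]
gripper_width: 28.5
grip_force: 60.3
```

The force flipped from −3.8 to +5.2 N at z 129, so the rim is seated on the liner. Releasing.

>>> {"method": "apply_moves", "body": {
  "moves": [
    [[0,0,0,0,0,0,38],[0,0,0,0,0,0,45],[0,0,0,0,0,0,60],[0,0,0,0,0,0,80],[0,0,0,0,0,0,100],[0,0,0,0,0,0,100],[0,0,-3,0,0,0,100],[0,0,-12,0,0,0,100]]
  ],
  "grip_force": 30
}}

```text
clock: 10.2
ee_pos: [465.7, -355.5, 143.1]
orientation: [-179.9, 0.1, 19.6]
contact_force: [0.2, 0.2, 0.5]
gripper_width: 85.5
grip_force: 0.0
```

>>> {"method": "apply_moves", "body": {
  "moves": [
    [[0,0,-25,0,0,0,100],[0,0,-40,0,0,0,100],[0,0,-40,0,0,0,100],[6,-10,-15,0,0,0,100],[13,-20,0,0,0,0,100],[18,-30,0,0,0,0,100],[20,-35,0,0,0,0,100],[20,-35,0,0,0,0,100]]
  ]
}}

```text
clock: 11.2
ee_pos: [494.7, -205.3, 262.7]
orientation: [-179.9, 0.1, 19.7]
contact_force: [0.3, 0.5, -0.2]
gripper_width: 85.4
grip_force: 0.0
```

Run:
```python
from h import *
p,d,m=snap('scene','s2');q,e,n=snap('top','t2')
s=r.read_state();print(s['clock'],s['ee_pos'],s['orientation'])
c=lambda i,x,y,w,h:cv2.resize(i[y:y+h,x:x+w],(400,300),interpolation=cv2.INTER_CUBIC)
cv2.imwrite('pics/c2.png',np.hstack([c(p,80,130,280,210),c(q,250,150,280,210)])[:,:,::-1])
P,D,M=load('t0');N,E_,S=load('s0')
# tongs: pivot, sleeves in top & scene crops
print('pivot',tri(M,[189.2,260.7],S,[390+590/2.5,280+(365-298)/2.5]))
print('sleevepts',onz(M,[[183.6,224.4],[202.4,225.5],[179.9,179],[212.9,180.5],[189.2,260.7]],25).round(1))
```

```text
11.3 [ 496.26648791 -199.76701396  262.90325307] [-1.79784809e+02 -4.96734374e-02  2.02564830e+01]
pivot (array([446.45709514, 462.68789667, 114.72829968]), np.float64(302.9646446228808))
sleevepts [[550.1 349.4  25. ]
 [546.9 298.7  25. ]
 [678.8 366.8  25. ]
 [674.3 276.   25. ]
 [450.9 329.1  25. ]]
```

View pics/c2.png

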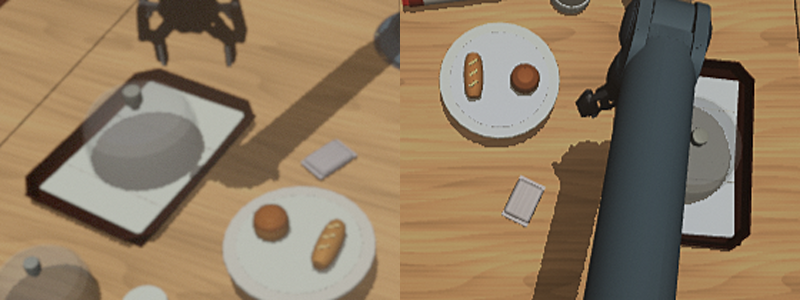

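The cover stands upright, centred on the empty tray liner (scene crop (145,140)), and the bun and roll are undisturbed on the plate. Now to the tongs.

>>> {"method": "apply_moves", "body": {
  "moves": [
    [[16,-34,0,0,0,0,100],[19,-40,0,0,0,0,100],[19,-40,0,0,0,0,100],[19,-40,0,0,0,0,100],[19,-40,0,0,0,0,100],[19,-40,0,0,0,0,100],[19,-40,0,0,0,0,100],[19,-40,0,0,0,0,100]]
  ]
}}

```text
clock: 12.3
ee_pos: [529.4, 139.1, 262.8]
orientation: [180.0, 0.1, 19.6]
contact_force: [0.4, -0.1, -0.2]
gripper_width: 85.5
grip_force: 0.0
```

>>> {"method": "apply_moves", "body": {
  "moves": [
    [[19,-40,0,0,0,0,100],[19,-40,0,0,0,0,100],[19,-40,0,0,0,0,100],[16.5,-38,0,0,0,0,100],[0,0,0,0,0,7.2,100],[0,0,0,0,0,7.2,100],[0,0,0,0,0,7.2,100],[0,0,0,0,0,0,100]]
  ]
}}

```text
clock: 13.3
ee_pos: [545.6, 311.3, 262.7]
orientation: [179.9, 0.1, -1.9]
contact_force: [0.1, 0.7, 0.6]
gripper_width: 85.5
grip_force: 0.0
```

Run:
```python
from h import *
p,d,m=snap('wrist','w2')
s=r.read_state();print(s['clock'],s['ee_pos'],s['orientation'],s['joint_positions'])
P,D,M=load('t0');N,E_,S=load('s0')
print('pivot',tri(M,[189.2,260.7],S,[390+190/2.5,280+(365-298)/2.5]))
print(onz(m,[320,240],20))
```

```text
13.35 [545.67620976 311.32730472 262.84014768] [ 1.79950559e+02  4.37499674e-02 -1.84046992e+00] [  -9.35427578   21.80087439  -30.53490143   92.2735895    11.65651276
   69.18282494 -134.1090455 ]
pivot (array([451.25730053, 331.11070686,  21.68606554]), np.float64(2.4561656102170475))
[[507.83774984 310.61432968  20.        ]]
```

View pics/w2.png

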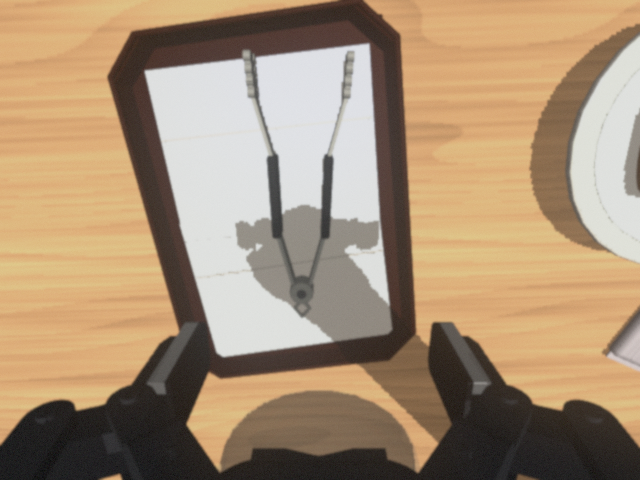

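The wrist view shows the tongs cleanly: sleeves from (272,157) to (278,237) and (327,157) to (326,237), pivot at (301,290), tips at (248,52) and (349,53). Refining their position.

Run:
```python
from h import *
p,d,m=load('w2')
b=((p.max(2)<60)).astype(np.uint8); k,l,s,ce=cv2.connectedComponentsWithStats(b)
C=[]
for i in range(1,k):
    if 200<s[i,4]<3000 and 140<ce[i][1]<260 and 240<ce[i][0]<360: C.append(ce[i]);print(s[i],ce[i])
C=np.array(C)
# height: triangulate sleeve centres with top camera
P,D,M=load('t0')
for uv in C:
    print(tri(m,uv,M,[183.6,224.4] if uv[0]<300 else [202.4,225.5]))
g=onz(m,C,25).mean(0); pv=onz(m,[301,290],26)[0]; t=onz(m,[[248,52],[349,53]],28).mean(0)
print('grip',g,'pivot',pv,'tip',t,'yaw',np.degrees(np.arctan2(*(t-pv)[[1,0]])),np.linalg.norm(t-pv),np.linalg.norm(g-pv), 'grip100',pv+(t-pv)/np.linalg.norm(t-pv)*100)
```

```text
Traceback (most recent call last):
  File "h.py", line 12, in onz
    o,d=ray(m,uv); return o+d*((z-o[2])/d[:,2])[:,None]
        ~~~^^^^^^
  File "h.py", line 9, in ray
    d=np.c_[(uv[:,0]-m['cx'])/m['fx'],(uv[:,1]-m['cy'])/m['fy'],np.ones(len(uv))]@R
             ~~^^^^^
IndexError: index 0 is out of bounds for axis 1 with size 0
```

Run:
```python
from h import *
p,d,m=load('w2')
C=np.array([[275,197],[326.5,197]])
P,D,M=load('t0')
for uv,w in zip(C,([183.6,224.4],[202.4,225.5])): print(tri(m,uv,M,w))
g=onz(m,C,25).mean(0); pv=onz(m,[301,290],26)[0]; t=onz(m,[[248,52],[349,53]],28).mean(0)
v=t-pv
print('grip',g,'pivot',pv,'tip',t,'yaw',np.degrees(np.arctan2(v[1],v[0])),np.linalg.norm(v),np.linalg.norm(g-pv), 'grip100',pv+v/np.linalg.norm(v)*100)
```

```text
(array([552.53756265, 352.84420829,  14.81235248]), np.float64(1.4412377092144557))
(array([550.1358023 , 302.2496762 ,  11.63564278]), np.float64(1.0731928120262852))
grip [553.58210933 327.62274517  25.        ] pivot [455.75774993 332.1223853   26.        ] tip [678.30422753 323.26391993  28.        ] yaw -2.2794558537575367 222.7316930764979 97.93289565656235 grip100 [555.67459361 328.14519407  26.89794136]
```

>>> {"method": "apply_moves", "body": {
  "moves": [
    [[7.5,-17,10,0,0,0.4,100],[0,0,25,0,0,0,100],[0,0,35,0,0,0,100],[0,0,35,0,0,0,100],[0,0,35,0,0,0,100],[0,0,30,0,0,0,100],[0,0,20,0,0,0,100],[0,0,10,0,0,0,100]]
  ],
  "grip_force": 20
}}

```text
clock: 14.35
ee_pos: [553.6, 328.0, 62.1]
orientation: [180.0, 0.1, -2.3]
contact_force: [0.3, -0.1, 0.1]
gripper_width: 85.1
grip_force: 0.0
```

>>> {"method": "apply_moves", "body": {
  "moves": [
    [[0,0,10,0,0,0,100],[0,0,8,0,0,0,100],[0,0,6,0,0,0,100],[0,0,5,0,0,0,100],[0,0,4,0,0,0,100],[0,0,3,0,0,0,100],[0,0,0,0,0,0,100],[0,0,0,0,0,0,85]]
  ]
}}

```text
clock: 15.35
ee_pos: [554.2, 328.5, 27.6]
orientation: [-180.0, -0.0, -2.4]
contact_force: [-0.5, 0.5, 0.1]
gripper_width: 72.7
grip_force: 0.0
```

>>> {"method": "apply_moves", "body": {
  "moves": [
    [[0,0,0,0,0,0,76],[0,0,2,0,0,0,76],[0,0,2,0,0,0,76],[0,0,1,0,0,0,76],[0,0,1,0,0,0,76],[0,0,0,0,0,0,76],[0,0,0,0,0,0,76],[0,0,0,0,0,0,76]]
  ]
}}

```text
clock: 16.35
ee_pos: [554.1, 328.4, 21.5]
orientation: [-180.0, -0.0, -2.4]
contact_force: [-0.3, -0.0, 0.3]
gripper_width: 64.8
grip_force: 0.0
```

Run:
```python
from h import *
p,d,m=snap('wrist','w3')
s=r.read_state();print(s['clock'],s['ee_pos'],s['contact_force'],s['gripper_width'])
```

```text
16.4 [554.10706025 328.48953987  21.4945842 ] [0.66942202 0.20823557 0.06718923] 64.85980683988105
```

View pics/w3.png

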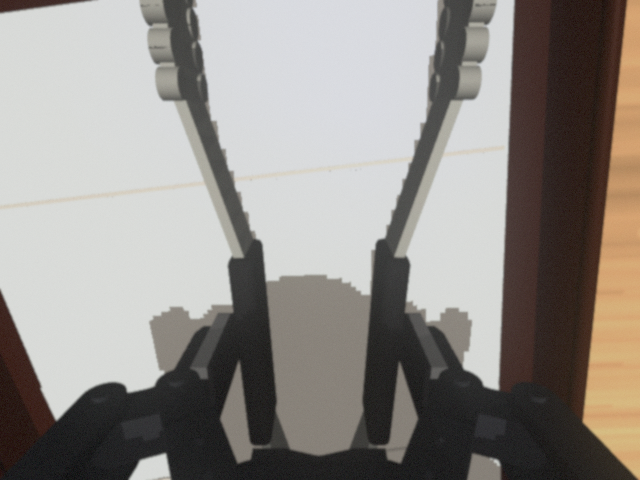

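The fingers straddle both sleeves symmetrically, with pads at (215,345) and (425,345) and sleeves between them. I'll feel a little lower for the liner, then close partially.

>>> {"method": "apply_moves", "body": {
  "moves": [
    [[0,0,1,0,0,0,76],[0,0,1,0,0,0,76],[0,0,0,0,0,0,72],[0,0,0,0,0,0,69],[0,0,0,0,0,0,66],[0,0,0,0,0,0,63],[0,0,0,0,0,0,63],[0,0,0,0,0,0,63]]
  ],
  "grip_force": 25
}}

```text
clock: 17.4
ee_pos: [554.6, 328.9, 20.2]
orientation: [-180.0, -0.1, -2.4]
contact_force: [-0.8, -0.6, 5.1]
gripper_width: 54.1
grip_force: 6.1
```

Sleeves held at 54 mm with about 6 N; fingertips just brush the liner. Lifting.

>>> {"method": "apply_moves", "body": {
  "moves": [
    [[0,0,-1,0,0,0,61],[0,0,-2,0,0,0,60],[0,0,-5,0,0,0,60],[0,0,-12,0,0,0,60],[0,0,-20,0,0,0,60],[0,0,-25,0,0,0,60],[0,0,-25,0,0,0,60],[0,0,-25,0,0,0,60]]
  ]
}}

```text
clock: 18.4
ee_pos: [554.4, 328.8, 137.0]
orientation: [-179.9, -0.1, -2.3]
contact_force: [0.8, -0.2, -1.1]
gripper_width: 51.2
grip_force: 5.8
```

>>> {"method": "apply_moves", "body": {
  "moves": [
    [[0,0,-25,0,0,0,60],[0,0,-20,0,0,0,60],[0,0,-15,0,0,0,60],[0,0,-8,0,0,0,60],[0,0,0,0,0,0,60],[0,0,0,0,0,0,60],[0,0,0,0,0,0,60],[0,0,0,0,0,0,60]]
  ]
}}

```text
clock: 19.4
ee_pos: [553.8, 328.2, 201.7]
orientation: [180.0, 0.1, -2.4]
contact_force: [-0.0, 0.2, -1.1]
gripper_width: 51.2
grip_force: 5.8
```

Run:
```python
from h import *
p,d,m=snap('wrist','w4')
s=r.read_state();print(s['clock'],s['ee_pos'],s['orientation'],s['contact_force'],s['gripper_width'],s['grip_force'])
q,e,n=snap('scene','s4'); t,f,o=snap('top','t4')
a=cv2.resize(q[60:480,200:640],(400,382));
cv2.imwrite('pics/c4.png',np.hstack([cv2.resize(p,(400,300)),a[:300]])[:,:,::-1])
# refine bun & roll from top (uncovered): red-brown masks
h=cv2.cvtColor(t,cv2.COLOR_RGB2HSV); 
for nm,(P,M) in {'t':(t,o),'t2':load('t2')[::2],'s':(q,n)}.items():
    H=cv2.cvtColor(P,cv2.COLOR_RGB2HSV); b=((H[:,:,1]>110)&(H[:,:,2]<190)).astype(np.uint8)
    k,l,s_,ce=cv2.connectedComponentsWithStats(b)
    for i in range(1,k):
        if 150<s_[i,4]<1500:
            w=onz(M,ce[i],77)[0]
            if np.hypot(w[0]-594,w[1]+15)<110: print(nm,s_[i],ce[i].round(1),w.round(1))
```

```text
19.45 [553.87559237 328.2734408  201.84046964] [ 1.79976176e+02  4.43198322e-02 -2.35483389e+00] [-0.3553164   0.28516654 -0.9429106 ] 50.97825204116341 5.820174515247345
t [295 187  13  32 321] [301.1 202.7] [594.6  32.4  77. ]
t [328 195  20  21 321] [337.1 204.7] [589.  -61.6  77. ]
t2 [295 187  13  32 326] [301.  202.8] [594.5  32.4  77. ]
t2 [328 195  20  21 322] [337.1 204.7] [588.9 -61.6  77. ]
s [258 274  23  24 454] [269.1 285.4] [591.3 -60.2  77. ]
s [299 284  22  34 397] [309.7 301.3] [599.4  34.7  77. ]
```

View pics/c4.png

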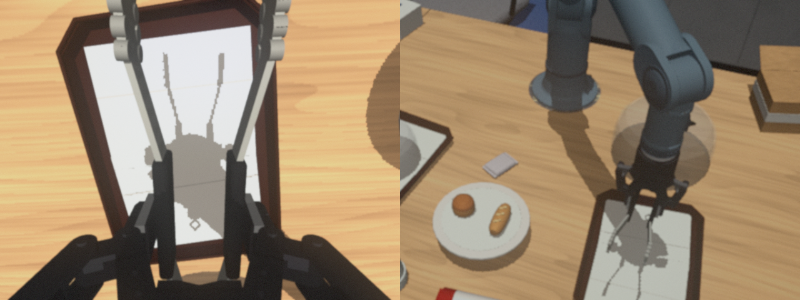

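The tongs are held level (wrist: blades at (125,40) and (270,40), same as when lying flat). Bun re-measured at about (590,−61) from both views. Carrying the tongs to the bun's far side from the roll, tongs yaw 60°.

>>> {"method": "apply_moves", "body": {
  "moves": [
    [[0,16,0,0,0,0,60],[0,28,0,0,0,0,60],[0,40,0,0,0,0,60],[0,46,0,0,0,0,60],[0,46,0,0,0,0,60],[1,46,0,0,0,0,60],[1,46,0,0,0,0,60],[0,46,0,0,0,0,60]]
  ]
}}

```text
clock: 20.55
ee_pos: [542.6, 11.7, 202.7]
orientation: [180.0, -0.0, -2.4]
contact_force: [0.2, 0.2, -1.9]
gripper_width: 51.3
grip_force: 5.8
```

>>> {"method": "apply_moves", "body": {
  "moves": [
    [[0,46,0,0,0,0,60],[0,46,0,0,0,0,60],[0,40,0,0,0,0,60],[0,24,0,0,0,0,60],[0,12,0,0,0,-6,60],[0,0,0,0,0,-9,60],[0,0,0,0,0,-9,60],[0,0,0,0,0,-9,60]]
  ]
}}

```text
clock: 21.55
ee_pos: [535.3, -154.5, 202.5]
orientation: [180.0, 0.0, 30.9]
contact_force: [0.4, -1.1, -1.3]
gripper_width: 51.1
grip_force: 5.8
```

>>> {"method": "apply_moves", "body": {
  "moves": [
    [[0,0,0,0,0,-9,60],[0,0,0,0,0,-9,60],[0,0,0,0,0,-8,60],[0,0,0,0,0,-3.4,60],[0,0,0,0,0,0,60],[0,0,0,0,0,0,62],[0,0,0,0,0,0,62],[0,0,0,0,0,0,62]]
  ]
}}

```text
clock: 22.55
ee_pos: [536.2, -153.3, 202.4]
orientation: [180.0, 0.0, 60.0]
contact_force: [0.4, 0.5, -0.6]
gripper_width: 53.3
grip_force: 4.9
```

```bash
cat > tip.py <<'E'
from h import *
import sys
k=sys.argv[1]
s=r.read_state();print(s['clock'],s['ee_pos'],s['orientation'],s['contact_force'],s['gripper_width'],s['grip_force'])
w=snap('wrist','w'+k)[0];q,e,n=snap('scene','s'+k);t,f,o=snap('top','t'+k)
c=lambda i,x,y,a,b:cv2.resize(i[y:y+b,x:x+a],(400,300),interpolation=cv2.INTER_CUBIC)
cv2.imwrite('pics/c%s.png'%k,np.vstack([np.hstack([c(q,210,160,180,135),c(t,270,150,120,90)]),np.hstack([cv2.resize(w,(400,300)),c(q,230,200,100,75)])])[:,:,::-1])
E
python3 tip.py 5
```

```text
22.55 [ 536.21412927 -153.26751731  202.40446463] [1.79995987e+02 1.63074110e-03 6.00335000e+01] [ 0.38161651  0.47238689 -0.6445555 ] 53.301295787078466 4.867173582315445
```

View pics/c5.png

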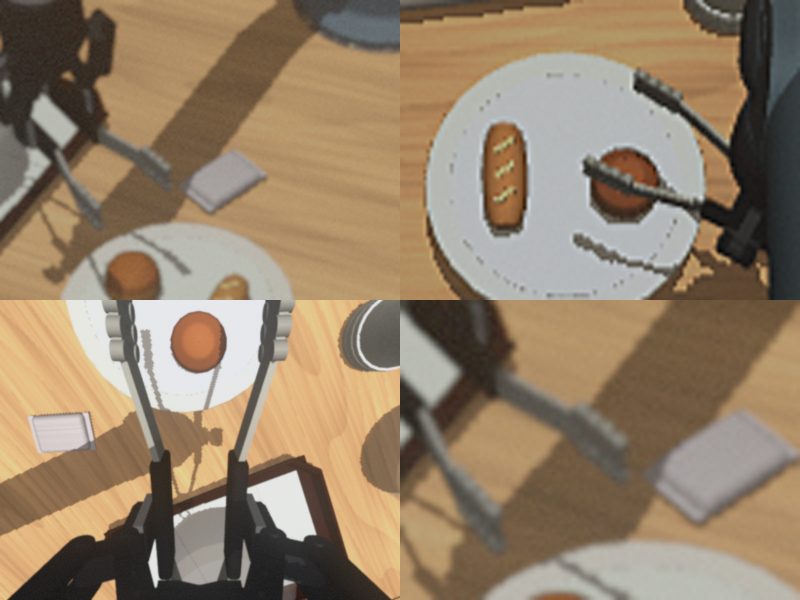

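The wrist crop shows the bun (198,342) centred between the blades (125,…) and (272,…). Checking the tip-to-bun offset numerically.

Run:
```python
from h import *
w,_,m=load('w5');t,_,o=load('t5');q,_,n=load('s5')
L=tri(o,[326.4,198.9],n,[287.4,241.9]);R=tri(o,[341.1,172.5],n,[253.7,259.9]);print('L',L,'R',R)
H=cv2.cvtColor(w,cv2.COLOR_RGB2HSV);b=((H[:,:,1]>150)&(H[:,:,2]>60)&(H[:,:,0]<14)).astype(np.uint8);b[140:]=0;b[:,:220]=0;b[:,420:]=0
k,l,s_,ce=cv2.connectedComponentsWithStats(b);i=1+np.argmax(s_[1:,4]);bun=onz(m,ce[i],80)[0];print(s_[i],ce[i],'bun',bun)
T=np.array([536.2,-153.3,202.4]);c,s=.5,.866
f=lambda P:(c*(P-T)[0]+s*(P-T)[1],s*(P-T)[0]-c*(P-T)[1],(P-T)[2])
print('tipmid tool',f((L[0]+R[0])/2),'bun tool',f(bun), 'bun avg',f(np.array([590,-61,80])))
# blade start rows from wrist: near end of blades x=190 -> (110..,360)
print(np.linalg.norm(L[0]-R[0]))
```

```text
L (array([566.44001876, -27.7448347 , 196.06849482]), np.float64(7.4827898597151465)) R (array([633.29265051, -65.6939042 , 196.36845494]), np.float64(2.70504821024538))
[292  45  48  50 684] [312.56871345  73.43128655] bun [586.9233399  -60.37604254  80.        ]
tipmid tool (np.float64(124.13199337502765), np.float64(1.8447305172545896), np.float64(-6.181525122931902)) bun tool (np.float64(105.83381711311998), np.float64(-2.535566380950982), np.float64(-122.4)) bun avg (np.float64(106.83179999999999), np.float64(0.44079999999995323), np.float64(-122.4))
76.87324778281906
```

>>> {"method": "apply_moves", "body": {
  "moves": [
    [[0,-1,10,0,0,0,63],[0,0,20,0,0,0,63],[0,0,20,0,0,0,63],[0,0,20,0,0,0,63],[0,0,18,0,0,0,63],[0,0,14,0,0,0,63],[0,0,8,0,0,0,63],[0,0,4,0,0,0,63]]
  ]
}}

```text
clock: 23.7
ee_pos: [535.5, -152.7, 88.0]
orientation: [-180.0, -0.0, 60.0]
contact_force: [-1.7, 1.3, -0.5]
gripper_width: 54.4
grip_force: 4.6
```

>>> {"method": "apply_moves", "body": {
  "moves": [
    [[0,0,2,0,0,0,63],[0,0,2,0,0,0,63],[0,0,1,0,0,0,63],[0,0,1,0,0,0,63],[0,0,1,0,0,0,63],[0,0,1,0,0,0,63],[0,0,1,0,0,0,63],[0,0,0,0,0,0,63]]
  ]
}}

```text
clock: 24.7
ee_pos: [535.6, -152.8, 80.4]
orientation: [180.0, 0.0, 60.0]
contact_force: [-1.2, 0.9, 6.4]
gripper_width: 53.8
grip_force: 5.1
```

```bash
python3 tip.py 6
```

```text
24.7 [ 535.62662433 -152.75552686   80.42347624] [1.79989063e+02 1.98321176e-02 6.00368405e+01] [-1.22315547  0.88998828  6.37597355] 53.77633763514229 5.116914734244347
```

View pics/c6.png

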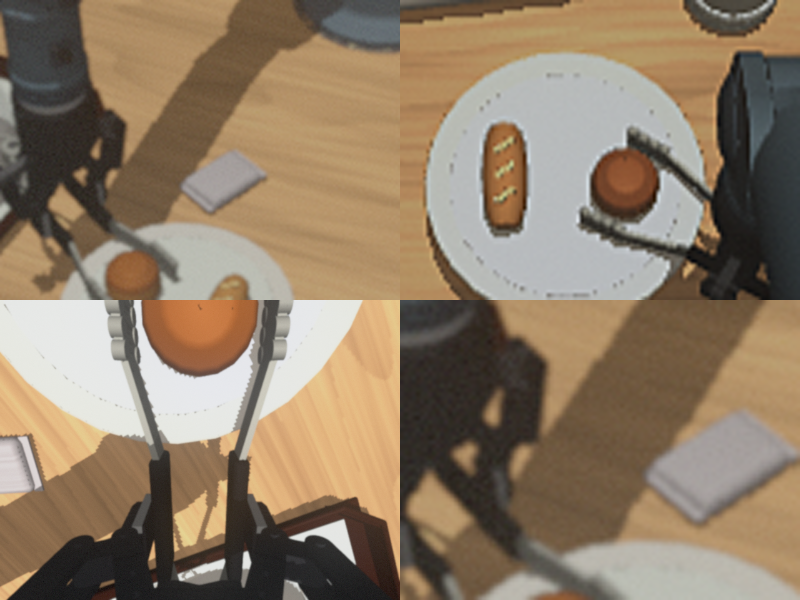

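Blades straddle the bun in the top crop (bun (625,183), blades (650,148) and (630,225)) and lightly touch the plate at 6 N. Raising 3 mm, shifting 2 mm sideways to centre, and closing.

>>> {"method": "apply_moves", "body": {
  "moves": [
    [[0,1,-2,0,0,0,63],[0,1,-1,0,0,0,63],[0,0,0,0,0,0,59],[0,0,0,0,0,0,56],[0,0,0,0,0,0,53],[0,0,0,0,0,0,50],[0,0,0,0,0,0,45],[0,0,0,0,0,0,30]]
  ],
  "grip_force": 35
}}

```text
clock: 25.85
ee_pos: [537.4, -153.6, 82.7]
orientation: [180.0, -0.0, 60.0]
contact_force: [-0.2, 1.0, 3.1]
gripper_width: 45.1
grip_force: 35.6
```

>>> {"method": "apply_moves", "body": {
  "moves": [
    [[0,0,0,0,0,0,20],[0,0,0,0,0,0,0],[0,0,0,0,0,0,0],[0,0,0,0,0,0,0],[0,0,0,0,0,0,0],[0,0,0,0,0,0,0],[0,0,0,0,0,0,0],[0,0,0,0,0,0,0]]
  ],
  "grip_force": 45
}}

```text
clock: 26.85
ee_pos: [537.5, -153.5, 82.7]
orientation: [180.0, -0.0, 60.1]
contact_force: [-0.1, 1.9, 4.5]
gripper_width: 44.5
grip_force: 46.1
```

Stopped at 45 mm over the sleeves, which is exactly the width for blades closed on a 54 mm bun. Lifting slowly and moving slightly inward over the stand.

>>> {"method": "apply_moves", "body": {
  "moves": [
    [[0,0,-2,0,0,0,0],[0,0,-4,0,0,0,0],[0,0,-8,0,0,0,0],[0,0,-12,0,0,0,0],[0,0,-15,0,0,0,0],[0,0,-18,0,0,0,0],[0,0,-18,0,0,0,0],[0,0,-18,0,0,0,0]]
  ]
}}

```text
clock: 27.85
ee_pos: [537.3, -153.8, 179.1]
orientation: [179.9, -0.0, 60.0]
contact_force: [0.6, 0.1, -0.9]
gripper_width: 44.5
grip_force: 46.1
```

>>> {"method": "apply_moves", "body": {
  "moves": [
    [[0,0,-15,0,0,0,0],[5,0,-12,0,0,0,0],[8,0,-10,0,0,0,0],[5,0,-7,0,0,0,0],[0,0,-3,0,0,0,0],[0,0,0,0,0,0,0],[0,0,0,0,0,0,0],[0,0,0,0,0,0,0]]
  ]
}}

```text
clock: 28.85
ee_pos: [545.7, -138.4, 223.9]
orientation: [-179.9, 0.0, 60.0]
contact_force: [0.3, -0.3, -1.2]
gripper_width: 44.5
grip_force: 46.1
```

```bash
python3 tip.py 7
python3 - <<'E'
from h import *
w,_,m=load('w7');q,_,n=load('s7');t,_,o=load('t7')
C={}
for nm,(P,M) in {'t':(t,o),'s':(q,n)}.items():
    H=cv2.cvtColor(P,cv2.COLOR_RGB2HSV); b=((H[:,:,1]>110)&(H[:,:,2]<190)&(H[:,:,0]<14)).astype(np.uint8);b[:150]=0;b[330:]=0;b[:,:215]=0;b[:,390:]=0
    k,l,s_,ce=cv2.connectedComponentsWithStats(b)
    for i in range(1,k):
        if s_[i,4]>120: print(nm,s_[i],ce[i].round(1))
E
```

```text
28.85 [ 545.70161036 -138.43707684  223.89899211] [-1.79949249e+02  1.63588063e-02  6.00142767e+01] [ 0.27112517 -0.30725332 -1.22516347] 44.45405645806257 46.0637229681015
t [322 172  23  23 377] [333.3 182.3]
s [256 229  27  21 325] [269.4 239.4]
```

View pics/c7.png

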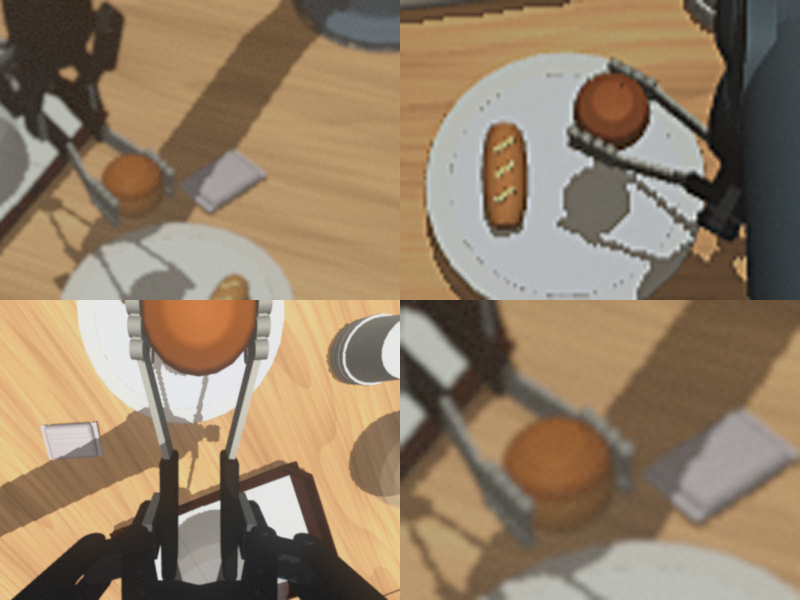

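The bun (scene crop (132,183)) is held between the blades about 14 cm above the plate and over the stand. The roll, foil pack and cover are undisturbed. One numeric check, then hand in.

Run:
```python
from h import *
print(tri(load('t7')[2],[333.3,182.3],load('s7')[2],[269.4,239.4]))
print(r.read_state()['ee_pos']); print(r.hand_in())
```

```text
(array([598.48151016, -46.20410969, 226.17638195]), np.float64(1.5491168273638005))
[ 545.92056494 -138.292208    224.16326889]
the job is handed in; nothing more can be done
None
```

The job is handed in: the cover stands upright on the empty tray, and the tongs hold the bun about 14 cm above the plate, over the stand, with the finger roll left in place (29 s of the 72 s used; no verdict was returned).

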